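# Load the deburring drum, key its lid home, set and start it

### The job

Put every red and blue printed knob on the bench into the blue drum and leave the white and the grey one where they are. Then lay the lid on the drum's rim with its orange key well to one side of the notch, turn it on the rim until the key drops into the notch, and see that the lid is fully home, flat on the rim. Then turn the selector clockwise until it clicks over and stays, and last turn the start key clockwise to its stop and let it spring back; never turn the key before the lid is home and the selector is set.

Things in the scene. Friction and masses are not known exactly. Their poses are not given: they have to be found in the camera images.
- drum: blue open-topped deburring drum, bolted down. Origin: middle of its foot, on the bench. Inside diameter 130 mm, wall 7 mm, steel rim 100 mm and inner floor 25 mm above the origin. At its own +x the rim has one notch, 17 mm wide and 9 mm deep, through the wall; an orange stripe runs down the outer wall below it. Beware: an idle second arm's base, 0.22 m across, 0.3 m high, stands at x 0.58, y 0.02
- notch (a point): point in the drum's notch where the point lid_key lies when the lid is seated: 69 mm from the drum's axis along its +x, 92.5 mm above the drum's origin. Beware: parts of the idle arm hang over the bench beyond x 0.64, 0.46 m up, and over y -0.1 to 0.1 beyond x 0.7
- drum_lid: loose lid, 0.25 kg, flat on the bench at first; origin: middle of its underside. Rubber plug, diameter 124 mm, 0 to 14 mm up (3 mm play in the drum); aluminium plate, diameter 150, 14 to 22 mm; black bar handle, 60 mm along x, 16 mm along y, 22 to 62 mm. Orange key and pointer at +x. With the key beside the notch it lies up to 7.5 mm high, tilted 3 degrees; seated, origin 86 mm above the drum's
- lid_key (a point): middle of the underside of the lid's orange key, 69 mm from the lid's axis along its +x, 6.5 mm above its origin. The key is 11 mm wide, hangs 7.5 mm below the plate over the drum's wall, and drops into the notch within about 2 degrees of it; the orange pointer on the plate above it reaches 86 mm from the axis
- lid_handle (a point): grip point in the lid's bar handle: on the lid's axis, 46 mm above the lid's origin; the fingers close along the lid's y on 16 mm
- selector (a joint): angle of the selector knob, rad, from 0 (rest, where it starts) to 1.2 (set), growing clockwise seen from above. A spring cam holds it: short of 0.6 rad it springs back to 0, past 0.6 it clicks over and runs to 1.2 by itself; it takes at most 0.12 N m
- selector_grip (a point): grip point of the selector, a black bar knob on a fixed grey control box (80 x 160 x 50 mm): on the knob's vertical axis, 82 mm above the bench. The bar is 42 mm long along this point's x, 14 mm wide along its y, and reaches from 19 mm below to 11 mm above this point, which turns with it
- start_key (a joint): angle of the start key, rad, from 0 (rest) to 1.2 (its stop), growing clockwise seen from above; a spring of 0.09 N m per rad turns it back to 0 when it is let go
- key_grip (a point): grip point of the start key, an upright black bow in a steel lock on the control box: on the key's vertical axis, 84 mm above the bench, 88 mm to the right of the selector. The bow is 26 mm wide along this point's x, 9 mm thick along its y, and reaches from 20 mm below to 12 mm above this point, which turns with it
- knob_red_3: red printed two-lobed plastic knob, 48 mm long along its y, 24 mm wide along its x (29 mm over a small set screw at mid-length), 24 mm high; weighs about 20 g; origin in the middle of its underside; grip it across its x, over both lobes; may be absent; to be deburred
- knob_red_4: red printed two-lobed plastic knob, 48 mm long along its y, 24 mm wide along its x (29 mm over a small set screw at mid-length), 24 mm high; weighs about 20 g; origin in the middle of its underside; grip it across its x, over both lobes; may be absent; to be deburred
- knob_blue_2: blue printed two-lobed plastic knob, 48 mm long along its y, 24 mm wide along its x (29 mm over a small set screw at mid-length), 24 mm high; weighs about 20 g; origin in the middle of its underside; grip it across its x, over both lobes; may be absent; to be deburred
- knob_blue_6: blue printed two-lobed plastic knob, 48 mm long along its y, 24 mm wide along its x (29 mm over a small set screw at mid-length), 24 mm high; weighs about 20 g; origin in the middle of its underside; grip it across its x, over both lobes; may be absent; to be deburred
- knob_white_0: white printed two-lobed plastic knob, 48 mm long along its y, 24 mm wide along its x (29 mm over a small set screw at mid-length), 24 mm high; weighs about 20 g; origin in the middle of its underside; grip it across its x, over both lobes; already finished, not to be handled
- knob_grey_5: grey printed two-lobed plastic knob, 48 mm long along its y, 24 mm wide along its x (29 mm over a small set screw at mid-length), 24 mm high; weighs about 20 g; origin in the middle of its underside; grip it across its x, over both lobes; already finished, not to be handled
Things that resemble listed ones, but are neither listed nor needed, are in the scene too. What is shaped like the knob_blue_6 but turquoise is not meant.

How it is judged:
On the way, in this order (a step that is already met when the one before it is completed fails the run):
1. every red and blue knob that is there lies in the drum (horizontal distance between each of knob_red_3, knob_red_4, knob_blue_2, knob_blue_6 and drum below 0.06 m and z of each of knob_red_3, knob_red_4, knob_blue_2, knob_blue_6 in the frame of drum below 0.085 m), for 0.2 s.
2. the lid lies on the rim, its plug in the drum's mouth, with its key at least 30 mm from the notch (horizontal distance between drum_lid and drum below 0.01 m and z of drum_lid in the frame of drum between 0.0875 and 0.098 m and horizontal distance between lid_key and notch above 0.03 m and contact force between drum_lid and drum above 0.3 N), for 0.2 s.
3. the lid is turned on the rim, without being lifted out of the drum's mouth, past a key position 11 to 24 mm beside the notch (horizontal distance between drum_lid and drum below 0.01 m and z of drum_lid in the frame of drum below 0.098 m and horizontal distance between lid_key and notch between 0.011 and 0.024 m).
4. the key is in the notch and the lid is flat on the rim (horizontal distance between lid_key and notch below 0.008 m and z of drum_lid in the frame of drum below 0.088 m and horizontal distance between drum_lid and drum below 0.008 m and angle between drum_lid's own z axis and vertical below 0.04 rad), for 0.3 s.
5. the selector has clicked over (value of joint selector above 1.08 rad), for 0.2 s.
6. the start key is turned to within 0.2 rad of its stop (value of joint start_key above 1 rad), for 0.1 s.
At the end, for the whole second after the job is handed in: All red and blue knobs in the drum; lid at rest, key and centre within 8 mm of their seated places, at most 2 mm high, tilt under 0.04 rad; selector over 1.08 rad; start key back below 0.1 rad; white and grey knobs within 50 mm of where they began (all of step 1 and all of step 4 and value of joint selector above 1.08 rad and value of joint start_key below 0.1 rad and distance of each of knob_white_0, knob_grey_5 from where it was at the start of the episode below 0.05 m and linear speed of drum_lid below 0.02 m/s); the robot touches nothing.
It fails at once if the start key is turned over 0.5 rad while the lid is not home or the selector is not set (value of joint start_key above 0.5 rad and (z of drum_lid in the frame of drum above 0.09 m or horizontal distance between lid_key and notch above 0.012 m or value of joint selector below 0.9 rad)).
It fails at once if the white knob is moved more than 50 mm (distance of knob_white_0 from where it was at the start of the episode above 0.05 m).
It fails at once if the grey knob is moved more than 50 mm (distance of knob_grey_5 from where it was at the start of the episode above 0.05 m).
Of knob_red_3, knob_red_4, knob_blue_2, knob_blue_6 only 2 to 4 are there at a start; the rules pass over those that are not, and their reading is None.
At some moment in a run one of knob_red_3, knob_red_4, knob_blue_2, knob_blue_6 may be knocked a few centimetres aside while the robot is not near it.
It also fails if it takes over 210 s, if anything falls off the work surface, if the arm or the gripper's body presses on something with over 40 N, if the wrist force passes 120 N, or if a joint passes its speed limit or range.

### The arm

A 6-joint arm with a two-finger parallel gripper is mounted at the origin on a cart in front of the work surface, level with it; the furniture and walls round the work are solid. World frame = base frame: x ahead of the robot, y to its left, z up, the work surface at z = 0. Lengths are in m, angles in rad, forces in N, time in s.
With the tool pointing down it reaches from about 0.4 to 0.825 m from the base axis. Payload 7 kg.
Tool frame: the origin (TCP) lies on the centre line of the jaws, within the pads' length; the fingertips stand 25 mm ahead of it and the grasp point (between the pads) lies 6 mm ahead of it; z points along the fingers, y is the line along which they close (so a half turn about z gives the same grasp; the last joint's range is limited). The gripper opens to 88 mm and grips with 3 to 60 N. Pads are 19 mm wide; open, the fingers measure 130 mm over their backs; the gripper's body (78 mm by 193 mm) begins 47 mm behind the grasp point.
Start: joints at [1.529, 0.359, 0.012, 0, -1.224, -0.288], TCP at [0.219, 0.639, 0.252] pointing down, gripper open.
Joint ranges: [-3.07, 3.07], [-1.43, 2.12], [-1.02, 1.25], [-3.03, 1.67], [-3.05, -0], [-3.03, 3.03]. Speed limits (rad/s): [2.39, 2.39, 3.01, 3.14, 3.14, 3.14].

### API

Orientations are given as a rotation vector (axis times angle).
In Python, from station import status, read_camera, get_calibration, robot gives the robot as it stands.
- The arm moves only by the shell command python3 -m creep 'ROWS' [FORCE]. ROWS is JSON, a list of rows, each an object with "translation": the shift along the world's x, y, z in m, a list of three; "turn": the turn about the world's z in degrees; "claw": the opening, from -1 (shut) to 1 (fully open). A call has 1 to 10 rows; each row shifts and turns the commanded pose from where the row before left it; what a row does not reach is not made up. A row lasts 1/10 s, in which the tool goes at most 50 mm and 8.59 degrees, less where a joint would pass 70% of its speed; a pose out of reach is approached as far as the arm can. A call is refused whole if a number of a shift passes 0.05 or a number of a turn 8.59, either way. A call with a gripper value outside its range is refused whole. The fingers move at their own pace and stop on an object; FORCE is the grip in N (left out, the last holds). Time passes only in rows, so rows that do not move let the fingers close. It gives the time, the measured TCP pose, the force, the opening and the grip force at its end, in the units of the state.
- status.read_state(): the state, without advancing time (a new reading comes with each control period).
- read_camera(name): name is "side" or "top"; returns (picture, depth): 400x640x3 uint8, red, green, blue; 400x640 float32, m along the optical axis (not along the pixel's ray), 0 where there is no reading.
- get_calibration(name): a dict with "intrinsics" (3x3 intrinsics, pixels), "R" (3x3) and "t" (3): a world point X has camera coordinates R X + t. Camera axes: x right, y down, z forward; pixel columns grow to the right and rows downward; lengths in m; the calibration is good to about 2 mm. A picture is of the moment at which its call begins. get_calibration takes no time and is no camera call.
- robot.sign_off(): hands the job in; it is judged then, once.
The state is a dict: "time_s": time; "joint_positions": joint angles; "joint_vel": joint speeds; "effort": joint torques, N m; "position": TCP position; "tool_rot": TCP orientation; "contact_force": force on the tool from outside, world axes, zero at the start; "torque": the same for the moment, N m; "gripper_width": finger opening in m; "grasp_force": force on a finger pad.
Only numpy, scipy, OpenCV 4.12 (cv2) and the standard library are available. Lean on these libraries where they do the work, as an engineer would, in place of code of your own. Each camera call takes 0.05 s, during which the arm holds its last target. There are 200 camera calls.

## Working session

There is one attempt and no reset: what is moved stays moved. The work goes in short steps, Python scripts to look and compute and a shell command to move; the robot and the scene stay as the last step left them, time stands still between calls to the robot, and variables do not carry over. Pictures are saved under pics/ and viewed, at most 14 in all, crops included, and the job is handed in when it is done.

```bash
mkdir -p pics; ls; python3 - <<'E'
from station import status, read_camera, get_calibration, robot
import cv2,numpy as np
for n in("top","side"):
    p,d=read_camera(n); cv2.imwrite(f"pics/{n}0.png",p[:,:,::-1]); np.savez(f"{n}0.npz",p=p,d=d)
    c=get_calibration(n); print(n,c["intrinsics"],c["R"],c["t"])
print(status.read_state())
E
```

```text
pics
top [[453.81553711   0.         320.57202952]
 [  0.         453.81553711 202.88872948]
 [  0.           0.           1.        ]] [[-0.0061369  -0.99963966  0.0261323 ]
 [-0.99254411  0.00290794 -0.12185128]
 [ 0.12173138 -0.02668525 -0.9922043 ]] [0.05505663 0.57259612 1.27997348]
side [[437.49705035   0.         320.42771209]
 [  0.         437.49705035 204.87193873]
 [  0.           0.           1.        ]] [[ 0.88210526  0.47104066  0.00331807]
 [ 0.32850943 -0.61011201 -0.72100269]
 [-0.33759719  0.63709029 -0.69292431]] [-0.51119237 -0.07091414  1.45212166]
{'time_s': 0.1, 'joint_positions': array([ 1.52913525e+00,  3.59325288e-01,  1.11506296e-02, -2.90601452e-04,
       -1.22405780e+00, -2.88125561e-01]), 'joint_vel': array([ 0.00094505, -0.00331229,  0.00288879, -0.00087954,  0.00032142,
       -0.00026052]), 'effort': array([-2.94195153e-03, -5.84161162e+01,  2.93750954e+01,  7.01545447e+00,
        1.02027258e-02, -5.37415565e-05]), 'position': array([0.21847595, 0.63825936, 0.25071314]), 'tool_rot': array([ 3.09751514e+00, -5.15597101e-01, -1.48581239e-04]), 'contact_force': array([-0.60227309, -0.55030172,  0.23845616]), 'torque': array([-0.01150373,  0.01494812,  0.04701122]), 'grasp_force': 0.0, 'gripper_width': 0.08739878868453889}
```

View pics/top0.png

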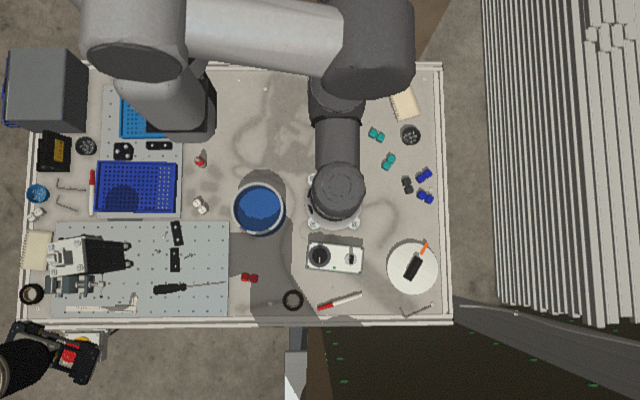

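View pics/side0.png

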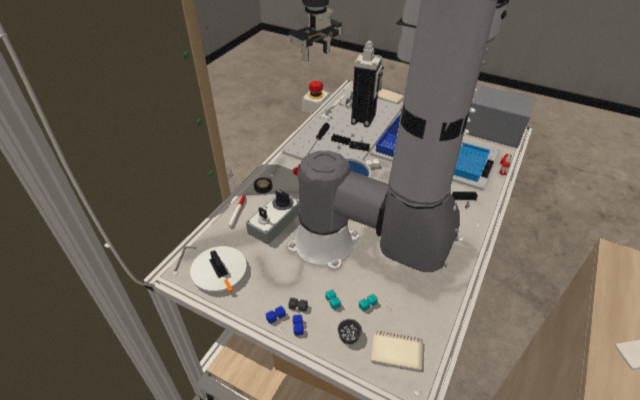

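The top view (image up = +x, right = −y) shows these:
- drum at (258,208)
- lid at (412,267)
- control box at (335,257)
- blue pair at (424,174) and (425,197)
- turquoise pair at (376,134) and (388,161)
- dark knob at (407,185)
- red at (250,277), and another red thing at (200,160)
- white at (200,205)

I'll enlarge the candidates and compute positions.

```bash
cat > h.py <<'E'
import numpy as np,cv2
from station import status, read_camera, get_calibration
def ray(n,u,v):
    c=get_calibration(n);R,t,K=np.array(c["R"]),np.array(c["t"]),np.array(c["intrinsics"])
    return -R.T@t, R.T@np.linalg.inv(K)@np.array([u,v,1.])
def onz(n,u,v,z):
    o,d=ray(n,u,v); return o+d*(z-o[2])/d[2]
def proj(n,X):
    c=get_calibration(n); q=np.array(c["intrinsics"])@(np.array(c["R"])@X+np.array(c["t"])); return q[:2]/q[2]
def cloud(n,d):
    c=get_calibration(n);v,u=np.indices(d.shape)
    q=np.stack([u,v,np.ones_like(u)],-1)@np.linalg.inv(np.array(c["intrinsics"])).T*d[...,None]
    return (q-np.array(c["t"]))@np.array(c["R"])
def blobs(n,p,z,lo,hi,amin=25):
    h=cv2.cvtColor(p,cv2.COLOR_RGB2HSV);m=cv2.inRange(h,lo,hi)
    for c in cv2.findContours(m,cv2.RETR_EXTERNAL,cv2.CHAIN_APPROX_NONE)[0]:
        if cv2.contourArea(c)<amin: continue
        q=c[:,0,:].astype(float); W=np.array([onz(n,*a,z)[:2] for a in q])
        r=cv2.minAreaRect((W*1000).astype(np.float32)); b=cv2.boxPoints(r)
        e=b[1]-b[0];f=b[2]-b[1];L=e if np.hypot(*e)>np.hypot(*f) else f
        print(n,"px",q.mean(0).round(),"xy mm",np.round(r[0]),"size",np.round(r[1]),"long axis deg",round(np.degrees(np.arctan2(L[1],L[0]))%180))
E
python3 - <<'E'
from h import *
p=np.load("top0.npz")["p"];s=np.load("side0.npz")["p"]
R=lambda a,k:cv2.resize(a,None,fx=k,fy=k,interpolation=cv2.INTER_CUBIC)
a=R(p[120:300,180:310],3)[:540];b=R(p[120:300,350:450],3)
cv2.imwrite("pics/c1.png",np.hstack([a,b])[:,:,::-1])
cv2.imwrite("pics/c2.png",np.hstack([R(s[180:350,170:390],3)[:510],])[:,:,::-1])
for n,i in(("top",p),("side",s)):
    for nm,lo,hi in(("blue",(112,120,60),(130,255,255)),("red",(0,140,80),(5,255,255)),("red2",(174,140,80),(180,255,255)),("orange",(6,150,120),(18,255,255)),("turq",(80,120,60),(95,255,255))):
        print(nm); blobs(n,i,.02,lo,hi)
P=cloud("top",np.load("top0.npz")["d"])
for u,v in((200,160),(200,205),(407,185),(38,213),(250,277),(234,208),(424,174),(425,197)): print(u,v,P[v,u].round(3))
E
```

```text
blue
top px [425. 197.] xy mm [ 592. -257.] size [45. 23.] long axis deg 60
top px [424. 176.] xy mm [ 655. -254.] size [20. 47.] long axis deg 125
top px [135. 187.] xy mm [626. 592.] size [231. 151.] long axis deg 88
red
top px [ 68. 356.] xy mm [150. 755.] size [36. 29.] long axis deg 72
top px [325. 306.] xy mm [278.  42.] size [12. 41.] long axis deg 108
top px [249. 277.] xy mm [361. 258.] size [45. 21.] long axis deg 83
top px [ 91. 178.] xy mm [652. 720.] size [42. 11.] long axis deg 3
red2
orange
turq
top px [388. 162.] xy mm [ 697. -150.] size [21. 47.] long axis deg 144
top px [376. 135.] xy mm [ 779. -116.] size [44. 25.] long axis deg 63
blue
side px [298. 325.] xy mm [ 655. -258.] size [21. 53.] long axis deg 126
side px [275. 314.] xy mm [ 593. -260.] size [46. 30.] long axis deg 59
side px [390. 137.] xy mm [547. 591.] size [ 67. 258.] long axis deg 105
red
side px [505. 161.] xy mm [965. 636.] size [26. 73.] long axis deg 102
side px [315.  86.] xy mm [143. 772.] size [56. 95.] long axis deg 118
red2
orange
side px [228. 285.] xy mm [ 437. -246.] size [11. 40.] long axis deg 152
turq
side px [368. 302.] xy mm [ 779. -121.] size [50. 28.] long axis deg 60
side px [333. 299.] xy mm [ 697. -155.] size [25. 53.] long axis deg 145
200 160 [0.695 0.397 0.056]
200 205 [0.57  0.403 0.019]
407 185 [ 0.627 -0.204  0.018]
38 213 [0.547 0.86  0.028]
250 277 [0.362 0.256 0.017]
234 208 [0.554 0.295 0.077]
424 174 [ 0.66  -0.256  0.019]
425 197 [ 0.591 -0.256  0.02 ]
```

View pics/c1.png

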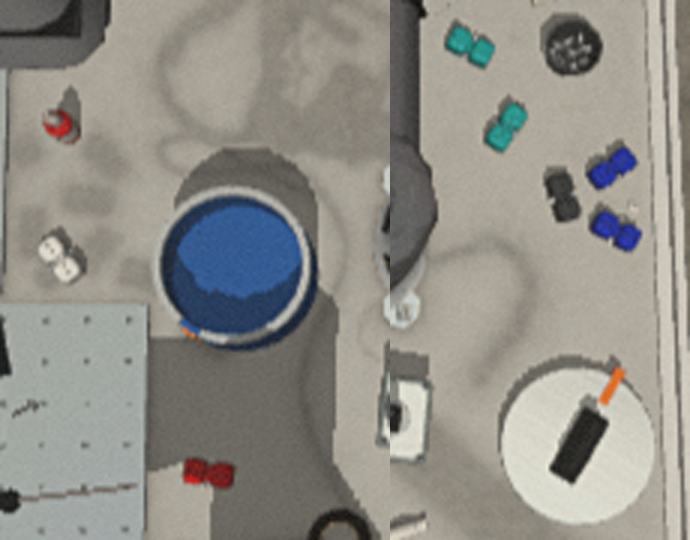

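View pics/c2.png

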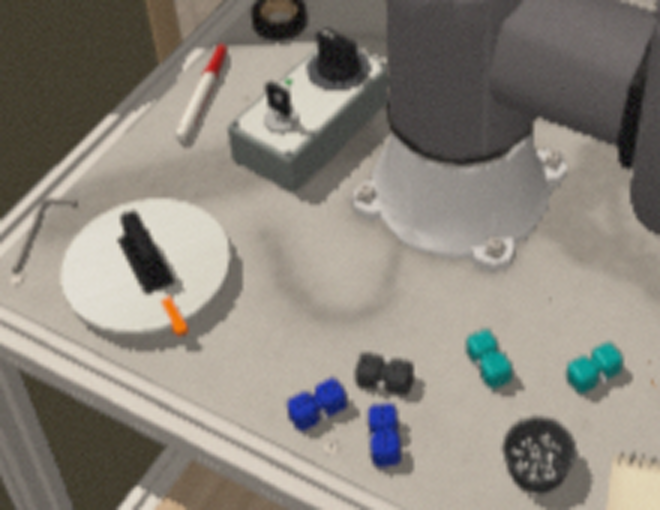

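Crops: both blue knobs are two-lobed and saturated blue, at top (424,176) and (425,197). The turquoise ones (376,135) and (388,162) are excluded by hue. Dark grey is at (407,185) and white at (200,205). Red at (249,277) is two-lobed, while the red at (200,160) is a round upright cap, 56 mm high, and not a knob. The notch/stripe is around (243,229). So three knobs are to be handled.

```bash
python3 - <<'E'
from h import *
D=np.load("top0.npz");p=D["p"];P=cloud("top",D["d"])
def circ(Q):
    A=np.c_[2*Q,np.ones(len(Q))];s=np.linalg.lstsq(A,(Q**2).sum(1),rcond=None)[0];return s[:2],np.sqrt(s[2]+s[:2]@s[:2])
def sel(c,r,z0,z1): return (np.hypot(P[...,0]-c[0],P[...,1]-c[1])<r)&(P[...,2]>z0)&(P[...,2]<z1)&(D["d"]>0)
m=sel((.55,.25),.13,.094,.106);Q=P[m];c,r=circ(Q[:,:2]);print("drum",c,r,m.sum(),Q[:,2].mean())
m=sel((.435,-.22),.11,.016,.03);Q=P[m][:,:2];h=cv2.convexHull((Q*1e4).astype(np.float32))[:,0]/1e4
print("lid",cv2.minEnclosingCircle((Q*1000).astype(np.float32)),circ(h))
hsv=cv2.cvtColor(p,cv2.COLOR_RGB2HSV)
o=cv2.inRange(hsv,(3,110,90),(22,255,255));n,_,st,ce=cv2.connectedComponentsWithStats(o)
for i in range(1,n):
    if st[i,4]>3: print("orange",ce[i].round(1),st[i,4],onz("top",*ce[i],.022).round(4),onz("top",*ce[i],.08).round(4))
mh=sel((.435,-.22),.08,.05,.075);print("handle",cv2.minAreaRect((P[mh][:,:2]*1000).astype(np.float32)),P[mh].mean(0))
mb=sel((.42,.0),.13,.04,.06);print("box",cv2.minAreaRect((P[mb][:,:2]*1000).astype(np.float32)))
mk=sel((.42,.0),.13,.066,.11);k=mk.astype(np.uint8);n,l,st,ce=cv2.connectedComponentsWithStats(k)
for i in range(1,n):
    if st[i,4]>3:
        q=P[l==i];print("ctl",ce[i],st[i,4],q[:,:2].mean(0),cv2.minAreaRect((q[:,:2]*1000).astype(np.float32)),q[:,2].max())
for X in([.361,.258,.012],):print("red in side",proj("side",np.array(X)))
ang=[]
hsvs=cv2.resize(p[220:290,290:380],None,fx=7,fy=7,interpolation=cv2.INTER_CUBIC)
cv2.imwrite("pics/c3.png",hsvs[:,:,::-1])
E
```

```text
drum [0.55297283 0.22939488] 0.06833595004365792 408 0.09948297426345781
lid ((392.2803955078125, -212.26736450195312), 77.90763854980469) (array([ 0.39207535, -0.2129553 ]), np.float64(0.07251496122888747))
orange [ 58.2 150.5] 166 [0.7309 0.8177 0.022 ] [0.7169 0.7856 0.08  ]
orange [243.  231.1] 8 [0.4928 0.2768 0.022 ] [0.4893 0.2684 0.08  ]
orange [423.7 247.8] 45 [ 0.442  -0.2469  0.022 ] [ 0.4407 -0.2322  0.08  ]
orange [ 82.3 338.7] 41 [0.1955 0.7178 0.022 ] [0.2051 0.69   0.08  ]
orange [ 67.5 356.5] 4 [0.1481 0.7554 0.022 ] [0.1597 0.726  0.08  ]
handle ((385.54205322265625, -211.53529357910156), (16.899621963500977, 59.609107971191406), 58.61321258544922) [ 0.38534444 -0.21020201  0.06065969]
box ((460.39276123046875, 9.388565063476562), (159.60401916503906, 167.3527374267578), 83.48954772949219)
ctl [327.58333333 219.33333333] 24 [0.52170798 0.03414081] ((521.692138671875, 34.04487228393555), (58.54790496826172, 8.069012641906738), 73.13668823242188) 0.10829492961578754
ctl [319.44303797 255.06329114] 79 [0.42232499 0.05796971] ((421.28485107421875, 57.75919723510742), (13.753424644470215, 40.82994842529297), 88.71438598632812) 0.09819784657779745
ctl [351.18421053 258.60526316] 38 [ 0.41218457 -0.02860329] ((412.4145202636719, -29.10641098022461), (8.88927936553955, 24.835851669311523), 84.6220703125) 0.09928773277232951
red in side [299.47450773 170.02556147]
```

View pics/c3.png

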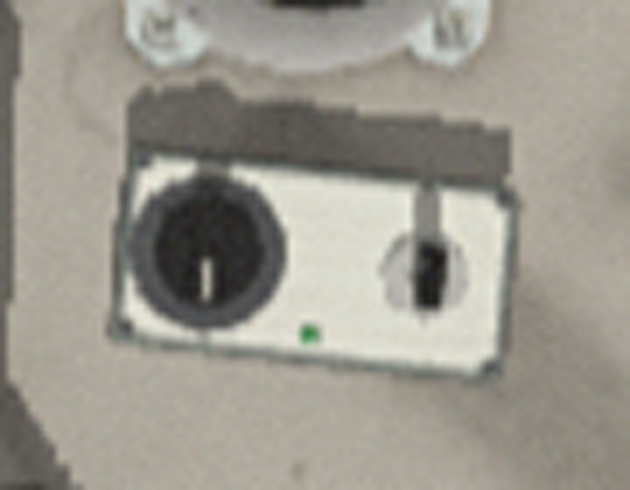

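Crop shows the selector bar (dial at ~(319,256)) and the key bow at (351,259), both pointing nearly along world x. Summary:

| Thing | x, y (mm) | Angle |
|---|---|---|
| Drum | (553, 229) | notch at ≈145° |
| Lid | (387, −212) | key at −32° |
| Selector | (421, 58) | |
| Start key | (412, −29) | |

Going for the red knob first.

```bash
python3 -m creep '[{"translation":[0.0142,-0.038,-0.01],"turn":-7.8,"claw":0.3},{"translation":[0.0142,-0.038,-0.01],"turn":-7.8,"claw":0.3},{"translation":[0.0142,-0.038,-0.01],"turn":-7.8,"claw":0.3},{"translation":[0.0142,-0.038,-0.01],"turn":-7.8,"claw":0.3},{"translation":[0.0142,-0.038,-0.01],"turn":-7.8,"claw":0.3},{"translation":[0.0142,-0.038,-0.01],"turn":-7.8,"claw":0.3},{"translation":[0.0142,-0.038,-0.01],"turn":-7.8,"claw":0.3},{"translation":[0.0142,-0.038,-0.01],"turn":-7.8,"claw":0.3},{"translation":[0.0142,-0.038,-0.01],"turn":-7.8,"claw":0.3},{"translation":[0.0142,-0.038,-0.01],"turn":-7.8,"claw":0.3}]' 15
```

```text
time_s: 1.1
position: [0.3607, 0.2569, 0.1512]
tool_rot: [-2.078, 2.356, 0.0]
contact_force: [0.8, 0.4, -0.5]
gripper_width: 0.057
grasp_force: 0.0
```

```bash
python3 -m creep '[{"translation":[0,0,-0.03],"turn":0,"claw":0.2},{"translation":[0,0,-0.03],"turn":0,"claw":0.2},{"translation":[0,0,-0.03],"turn":0,"claw":0.2},{"translation":[0,0,-0.02],"turn":0,"claw":0.2},{"translation":[0,0,-0.013],"turn":0,"claw":0.2},{"translation":[0,0,0],"turn":0,"claw":0.2},{"translation":[0,0,0],"turn":0,"claw":-1},{"translation":[0,0,0],"turn":0,"claw":-1},{"translation":[0,0,0],"turn":0,"claw":-1},{"translation":[0,0,0],"turn":0,"claw":-1}]' 15; python3 -m creep '[{"translation":[0,0,0],"turn":0,"claw":-1},{"translation":[0,0,0.02],"turn":0,"claw":-1},{"translation":[0,0,0.04],"turn":0,"claw":-1},{"translation":[0,0,0.04],"turn":0,"claw":-1},{"translation":[0,0,0.04],"turn":0,"claw":-1}]'
```

```text
time_s: 2.1
position: [0.3608, 0.259, 0.0292]
tool_rot: [-2.083, 2.35, 0.001]
contact_force: [-0.5, 0.0, -0.0]
gripper_width: 0.0264
grasp_force: 0.0
time_s: 2.6
position: [0.3604, 0.2582, 0.1703]
tool_rot: [2.084, -2.351, 0.0]
contact_force: [-0.2, 1.8, 0.1]
gripper_width: 0.0229
grasp_force: 15.0
```

```bash
python3 -m creep '[{"translation":[0.04,-0.006,0.01],"turn":0,"claw":-1},{"translation":[0.05,-0.008,0],"turn":0,"claw":-1},{"translation":[0.05,-0.008,0],"turn":0,"claw":-1},{"translation":[0.05,-0.007,0],"turn":0,"claw":-1},{"translation":[0,0,-0.03],"turn":0,"claw":-1},{"translation":[0,0,-0.03],"turn":0,"claw":-1},{"translation":[0,0,-0.02],"turn":0,"claw":-1},{"translation":[0,0,0],"turn":0,"claw":-1}]'; python3 -m creep '[{"translation":[0,0,0],"turn":0,"claw":0},{"translation":[0,0,0],"turn":0,"claw":0},{"translation":[0,0,0],"turn":0,"claw":0},{"translation":[0,0,0.03],"turn":0,"claw":0},{"translation":[0,0,0.03],"turn":0,"claw":0},{"translation":[-0.03,0,0.03],"turn":0,"claw":0.1},{"translation":[-0.05,0,0.03],"turn":0,"claw":0.1},{"translation":[-0.05,-0.02,0.03],"turn":0,"claw":0.1}]'
```

```text
time_s: 3.4
position: [0.5472, 0.2284, 0.0955]
tool_rot: [2.079, -2.348, -0.001]
contact_force: [-0.6, -0.5, 0.1]
gripper_width: 0.0231
grasp_force: 15.0
time_s: 4.2
position: [0.4347, 0.2144, 0.2405]
tool_rot: [-2.083, 2.349, 0.0]
contact_force: [-0.4, 0.9, 0.6]
gripper_width: 0.0483
grasp_force: 0.0
```

```bash
python3 -m creep '[{"translation":[0,0,0],"turn":-8.4,"claw":0.1},{"translation":[0,0,0],"turn":-8.4,"claw":0.1},{"translation":[0,0,0],"turn":-8.4,"claw":0.1},{"translation":[0,0,0],"turn":-8.4,"claw":0.1},{"translation":[0,0,0],"turn":-8.4,"claw":0.1},{"translation":[0,0,0],"turn":-8.4,"claw":0.1},{"translation":[0,-0.01,0],"turn":-8.4,"claw":0.1},{"translation":[0,-0.02,0],"turn":-8.4,"claw":0.1},{"translation":[-0.005,-0.03,0],"turn":-8.4,"claw":0.1},{"translation":[-0.005,-0.03,0],"turn":-8.4,"claw":0.1}]'; python3 -m creep '[{"translation":[0,-0.04,0],"turn":0,"claw":0.1},{"translation":[0,-0.04,0],"turn":0,"claw":0.1},{"translation":[0,-0.04,0],"turn":0,"claw":0.1},{"translation":[0,-0.04,0],"turn":0,"claw":0.1},{"translation":[0,-0.04,0],"turn":0,"claw":0.1},{"translation":[0,-0.04,0],"turn":0,"claw":0.1},{"translation":[0,-0.04,0],"turn":0,"claw":0.1},{"translation":[0,-0.04,0],"turn":0,"claw":0.1},{"translation":[0,0,0],"turn":0,"claw":0.1}]';python3 -c "
from station import status;print(status.read_state()['joint_positions'].round(2))"
```

```text
time_s: 5.2
position: [0.4253, 0.123, 0.2395]
tool_rot: [0.033, 3.14, 0.002]
contact_force: [0.2, -0.4, 1.2]
gripper_width: 0.0482
grasp_force: 0.0
time_s: 6.1
position: [0.4251, -0.1998, 0.2394]
tool_rot: [0.031, 3.14, -0.001]
contact_force: [0.1, 0.9, 0.0]
gripper_width: 0.0485
grasp_force: 0.0
[-0.02  0.02 -0.44  0.   -1.1  -1.57]
```

```bash
python3 - <<'E'
from h import *
p,d=read_camera("top");cv2.imwrite("pics/t1.png",p[:,:,::-1])
blobs("top",p,.02,(112,120,60),(130,255,255));blobs("top",p,.03,(0,140,80),(5,255,255))
E
```

```text
top px [425. 197.] xy mm [ 592. -256.] size [45. 22.] long axis deg 60
top px [424. 176.] xy mm [ 655. -255.] size [20. 47.] long axis deg 126
top px [135. 187.] xy mm [626. 591.] size [233. 151.] long axis deg 88
top px [ 74. 351.] xy mm [162. 740.] size [61. 58.] long axis deg 57
top px [325. 306.] xy mm [280.  43.] size [12. 41.] long axis deg 105
top px [258. 211.] xy mm [550. 232.] size [43. 17.] long axis deg 90
top px [ 91. 177.] xy mm [651. 714.] size [41.  9.] long axis deg 3
```

```bash
python3 -m creep '[{"translation":[0.02,-0.007,-0.01],"turn":6,"claw":0.15},{"translation":[0.02,-0.007,-0.01],"turn":6,"claw":0.15},{"translation":[0.02,-0.007,-0.01],"turn":6,"claw":0.15},{"translation":[0.02,-0.007,-0.01],"turn":6,"claw":0.15},{"translation":[0.02,-0.007,-0.01],"turn":6,"claw":0.15},{"translation":[0.02,-0.007,-0.01],"turn":6,"claw":0.15},{"translation":[0.02,-0.007,-0.01],"turn":6,"claw":0.15},{"translation":[0.01,-0.007,-0.01],"turn":6,"claw":0.15},{"translation":[0.01,0,-0.01],"turn":6,"claw":0.15},{"translation":[0.007,0,-0.01],"turn":5,"claw":0.15}]'
```

```text
time_s: 7.15
position: [0.5936, -0.2512, 0.139]
tool_rot: [-1.532, 2.741, -0.001]
contact_force: [-0.2, 0.7, -0.6]
gripper_width: 0.05
grasp_force: 0.0
```

```bash
python3 -m creep '[{"translation":[0,0,-0.03],"turn":0,"claw":0.15},{"translation":[0,0,-0.03],"turn":0,"claw":0.15},{"translation":[0,0,-0.03],"turn":0,"claw":0.15},{"translation":[0,0,-0.02],"turn":0,"claw":0.15},{"translation":[0,0,0],"turn":0,"claw":0.15},{"translation":[0,0,0],"turn":0,"claw":-1},{"translation":[0,0,0],"turn":0,"claw":-1},{"translation":[0,0,0],"turn":0,"claw":-1},{"translation":[0,0,0],"turn":0,"claw":-1},{"translation":[0,0,0],"turn":0,"claw":-1}]'; python3 -m creep '[{"translation":[0,0,0.02],"turn":-6,"claw":-1},{"translation":[-0.02,0.007,0.03],"turn":-6,"claw":-1},{"translation":[-0.02,0.007,0.04],"turn":-6,"claw":-1},{"translation":[-0.02,0.007,0.04],"turn":-6,"claw":-1},{"translation":[-0.02,0.007,0.04],"turn":-6,"claw":-1},{"translation":[-0.02,0.007,0.04],"turn":-6,"claw":-1},{"translation":[-0.02,0.007,0.03],"turn":-6,"claw":-1},{"translation":[-0.02,0.007,0],"turn":-6,"claw":-1},{"translation":[-0.02,0.007,0],"turn":-6,"claw":-1},{"translation":[-0.007,0,0],"turn":-5,"claw":-1}]'
```

```text
time_s: 8.15
position: [0.5929, -0.2523, 0.0294]
tool_rot: [-1.525, 2.745, -0.001]
contact_force: [-0.8, 1.7, 4.7]
gripper_width: 0.023
grasp_force: 14.8
time_s: 9.15
position: [0.4236, -0.1958, 0.2693]
tool_rot: [0.031, 3.14, 0.001]
contact_force: [-0.6, -0.1, 0.5]
gripper_width: 0.0236
grasp_force: 14.7
```

```bash
python3 -m creep '[{"translation":[0,0.04,0],"turn":0,"claw":-1},{"translation":[0,0.04,0],"turn":0,"claw":-1},{"translation":[0,0.04,0],"turn":0,"claw":-1},{"translation":[0,0.04,0],"turn":0,"claw":-1},{"translation":[0,0.04,0],"turn":0,"claw":-1},{"translation":[0,0.04,0],"turn":0,"claw":-1},{"translation":[0,0.04,0],"turn":0,"claw":-1},{"translation":[0,0.04,0],"turn":0,"claw":-1},{"translation":[0,0.04,0],"turn":0,"claw":-1},{"translation":[0,0.04,0],"turn":0,"claw":-1}]';python3 -m creep '[{"translation":[0,0.025,0],"turn":8,"claw":-1},{"translation":[0,0,0],"turn":8,"claw":-1},{"translation":[0,0,0],"turn":8,"claw":-1},{"translation":[0,0,0],"turn":8,"claw":-1},{"translation":[0,0,0],"turn":8,"claw":-1},{"translation":[0.01,0,0],"turn":8,"claw":-1},{"translation":[0.03,0,0],"turn":8,"claw":-1},{"translation":[0.03,0,0],"turn":8,"claw":-1},{"translation":[0.03,0,0],"turn":8,"claw":-1},{"translation":[0.03,0,0],"turn":8,"claw":-1}]'
```

```text
time_s: 10.15
position: [0.4249, 0.2051, 0.269]
tool_rot: [0.024, 3.141, 0.001]
contact_force: [0.7, 0.5, 0.6]
gripper_width: 0.0236
grasp_force: 14.7
time_s: 11.15
position: [0.5565, 0.2284, 0.2687]
tool_rot: [-2.007, 2.417, 0.0]
contact_force: [1.0, 0.7, 0.6]
gripper_width: 0.0234
grasp_force: 14.7
```

```bash
python3 -m creep '[{"translation":[0,0,-0.04],"turn":0,"claw":-1},{"translation":[0,0,-0.04],"turn":0,"claw":-1},{"translation":[0,0,-0.04],"turn":0,"claw":-1},{"translation":[0,0,-0.03],"turn":0,"claw":-1},{"translation":[0,0,0],"turn":0,"claw":-1},{"translation":[0,0,0],"turn":0,"claw":0},{"translation":[0,0,0],"turn":0,"claw":0},{"translation":[0,0,0],"turn":0,"claw":0},{"translation":[0,0,0.03],"turn":0,"claw":0},{"translation":[0,0,0.04],"turn":0,"claw":0}]';python3 -m creep '[{"translation":[-0.03,0,0.04],"turn":-8,"claw":0},{"translation":[-0.04,0,0.01],"turn":-8,"claw":0},{"translation":[-0.04,0,0],"turn":-8,"claw":0},{"translation":[-0.02,0,0],"turn":-8,"claw":0},{"translation":[0,0,0],"turn":-8,"claw":0},{"translation":[0,0,0],"turn":-8,"claw":0},{"translation":[0,0,0],"turn":-8,"claw":0},{"translation":[0,0,0],"turn":-8,"claw":0},{"translation":[0,-0.02,0],"turn":-8,"claw":0},{"translation":[0,-0.04,0],"turn":-8,"claw":0}]';python3 -m creep '[{"translation":[0,-0.04,0],"turn":0,"claw":0},{"translation":[0,-0.04,0],"turn":0,"claw":0},{"translation":[0,-0.04,0],"turn":0,"claw":0},{"translation":[0,-0.04,0],"turn":0,"claw":0},{"translation":[0,-0.04,0],"turn":0,"claw":0},{"translation":[0,-0.04,0],"turn":0,"claw":0},{"translation":[0,-0.04,0],"turn":0,"claw":0},{"translation":[0,-0.04,0],"turn":0,"claw":0},{"translation":[0,-0.04,0],"turn":0,"claw":0}]'
python3 - <<'E'
from h import *
p,d=read_camera("top");cv2.imwrite("pics/t2.png",p[:,:,::-1])
blobs("top",p,.02,(112,120,60),(130,255,255));blobs("top",p,.03,(0,140,80),(5,255,255))
E
```

```text
time_s: 12.15
position: [0.5547, 0.2281, 0.189]
tool_rot: [1.999, -2.421, -0.0]
contact_force: [1.7, 0.5, 0.8]
gripper_width: 0.0436
grasp_force: 0.0
time_s: 13.15
position: [0.426, 0.1697, 0.2399]
tool_rot: [0.03, 3.139, 0.003]
contact_force: [0.8, -0.4, 0.9]
gripper_width: 0.0436
grasp_force: 0.0
time_s: 14.05
position: [0.4255, -0.1931, 0.2404]
tool_rot: [0.024, 3.138, -0.0]
contact_force: [1.3, -0.5, -0.3]
gripper_width: 0.0439
grasp_force: 0.0
top px [262. 200.] xy mm [585. 223.] size [47. 27.] long axis deg 90
top px [424. 176.] xy mm [ 655. -254.] size [20. 47.] long axis deg 125
top px [135. 187.] xy mm [626. 591.] size [233. 151.] long axis deg 88
top px [ 73. 352.] xy mm [162. 739.] size [63. 53.] long axis deg 89
top px [326. 306.] xy mm [280.  42.] size [12. 42.] long axis deg 104
top px [258. 211.] xy mm [550. 232.] size [43. 17.] long axis deg 90
top px [ 91. 177.] xy mm [651. 714.] size [41.  9.] long axis deg 3
```

```bash
python3 -m creep '[{"translation":[0.023,-0.006,-0.01],"turn":-5.6,"claw":0.12},{"translation":[0.023,-0.006,-0.01],"turn":-5.6,"claw":0.12},{"translation":[0.023,-0.006,-0.01],"turn":-5.6,"claw":0.12},{"translation":[0.023,-0.006,-0.01],"turn":-5.6,"claw":0.12},{"translation":[0.023,-0.006,-0.01],"turn":-5.6,"claw":0.12},{"translation":[0.023,-0.006,-0.01],"turn":-5.6,"claw":0.12},{"translation":[0.023,-0.006,-0.01],"turn":-5.6,"claw":0.12},{"translation":[0.023,-0.006,-0.01],"turn":-5.6,"claw":0.12},{"translation":[0.023,-0.006,-0.01],"turn":-5.6,"claw":0.12},{"translation":[0.023,-0.006,-0.01],"turn":-5.6,"claw":0.12}]'; python3 -m creep '[{"translation":[0,0,-0.03],"turn":0,"claw":0.12},{"translation":[0,0,-0.03],"turn":0,"claw":0.12},{"translation":[0,0,-0.03],"turn":0,"claw":0.12},{"translation":[0,0,-0.02],"turn":0,"claw":0.12},{"translation":[0,0,0],"turn":0,"claw":0.12},{"translation":[0,0,0],"turn":0,"claw":-1},{"translation":[0,0,0],"turn":0,"claw":-1},{"translation":[0,0,0],"turn":0,"claw":-1},{"translation":[0,0,0],"turn":0,"claw":-1},{"translation":[0,0,0],"turn":0,"claw":-1}]'
```

```text
time_s: 15.1
position: [0.6569, -0.2516, 0.1398]
tool_rot: [1.501, 2.757, 0.001]
contact_force: [1.2, 0.3, 0.0]
gripper_width: 0.049
grasp_force: 0.0
time_s: 16.1
position: [0.6559, -0.2514, 0.0298]
tool_rot: [1.496, 2.761, 0.001]
contact_force: [-1.2, 0.9, 5.6]
gripper_width: 0.0234
grasp_force: 14.8
```

```bash
python3 -m creep '[{"translation":[0,0,0.03],"turn":0,"claw":-1},{"translation":[0,0,0.05],"turn":0,"claw":-1},{"translation":[-0.03,0.007,0.04],"turn":7.2,"claw":-1},{"translation":[-0.03,0.007,0.04],"turn":7.2,"claw":-1},{"translation":[-0.03,0.007,0.04],"turn":7.2,"claw":-1},{"translation":[-0.03,0.007,0.04],"turn":7.2,"claw":-1},{"translation":[-0.03,0.007,0],"turn":7.2,"claw":-1},{"translation":[-0.03,0.007,0],"turn":7.2,"claw":-1},{"translation":[-0.03,0.007,0],"turn":7.2,"claw":-1},{"translation":[-0.02,0.007,0],"turn":7.2,"claw":-1}]';python3 -m creep '[{"translation":[0,0.04,0],"turn":0,"claw":-1},{"translation":[0,0.04,0],"turn":0,"claw":-1},{"translation":[0,0.04,0],"turn":0,"claw":-1},{"translation":[0,0.04,0],"turn":0,"claw":-1},{"translation":[0,0.04,0],"turn":0,"claw":-1},{"translation":[0,0.04,0],"turn":0,"claw":-1},{"translation":[0,0.04,0],"turn":0,"claw":-1},{"translation":[0,0.04,0],"turn":0,"claw":-1},{"translation":[0,0.04,0],"turn":0,"claw":-1},{"translation":[0,0.04,0],"turn":0,"claw":-1}]';python3 -m creep '[{"translation":[0,0.025,0],"turn":8,"claw":-1},{"translation":[0,0,0],"turn":8,"claw":-1},{"translation":[0,0,0],"turn":8,"claw":-1},{"translation":[0,0,0],"turn":8,"claw":-1},{"translation":[0,0,0],"turn":8,"claw":-1},{"translation":[0.01,0,0],"turn":8,"claw":-1},{"translation":[0.03,0,0],"turn":8,"claw":-1},{"translation":[0.03,0,0],"turn":8,"claw":-1},{"translation":[0.03,0,0],"turn":8,"claw":-1},{"translation":[0.02,0,0],"turn":8,"claw":-1}]'
```

```text
time_s: 17.1
position: [0.4245, -0.1953, 0.2674]
tool_rot: [-0.027, 3.141, 0.001]
contact_force: [0.4, 0.5, 0.8]
gripper_width: 0.0231
grasp_force: 14.8
time_s: 18.1
position: [0.4261, 0.206, 0.2674]
tool_rot: [-0.02, 3.141, 0.001]
contact_force: [1.6, -0.4, -0.2]
gripper_width: 0.0229
grasp_force: 14.8
time_s: 19.1
position: [0.5481, 0.2292, 0.2668]
tool_rot: [2.04, -2.389, 0.0]
contact_force: [-0.4, 0.7, -1.1]
gripper_width: 0.0232
grasp_force: 14.8
```

```bash
python3 -m creep '[{"translation":[-0.015,0,-0.04],"turn":0,"claw":-1},{"translation":[0,0,-0.04],"turn":0,"claw":-1},{"translation":[0,0,-0.04],"turn":0,"claw":-1},{"translation":[0,0,-0.02],"turn":0,"claw":-1},{"translation":[0,0,0],"turn":0,"claw":-1},{"translation":[0,0,0],"turn":0,"claw":0},{"translation":[0,0,0],"turn":0,"claw":0},{"translation":[0,0,0],"turn":0,"claw":0},{"translation":[0,0,0.03],"turn":0,"claw":0},{"translation":[0,0,0.04],"turn":0,"claw":0}]';python3 -m creep '[{"translation":[-0.03,0,0.04],"turn":-8,"claw":0},{"translation":[-0.04,0,0],"turn":-8,"claw":0},{"translation":[-0.03,0,0],"turn":-8,"claw":0},{"translation":[0,0,0],"turn":-8,"claw":0},{"translation":[0,0,0],"turn":-8,"claw":0},{"translation":[0,0,0],"turn":-8,"claw":0},{"translation":[0,0,0],"turn":-8,"claw":0},{"translation":[0,0,0],"turn":-8,"claw":0},{"translation":[0,-0.02,0],"turn":-8,"claw":0},{"translation":[0,-0.04,0],"turn":-8,"claw":0}]';python3 -m creep '[{"translation":[0,-0.04,0],"turn":0,"claw":0},{"translation":[0,-0.04,0],"turn":0,"claw":0},{"translation":[0,-0.04,0],"turn":0,"claw":0},{"translation":[0,-0.04,0],"turn":0,"claw":0},{"translation":[0,-0.03,0],"turn":0,"claw":0}]'
python3 - <<'E'
from h import *
p,d=read_camera("top");np.savez("t3.npz",p=p,d=d)
s,_=read_camera("side")
R=lambda a,k:cv2.resize(a,None,fx=k,fy=k,interpolation=cv2.INTER_CUBIC)
cv2.imwrite("pics/t3.png",np.hstack([R(p[165:245,215:305],5),R(s[130:210,290:400],5)[:, :350]])[:,:,::-1])
blobs("top",p,.02,(112,120,60),(130,255,255));blobs("top",p,.02,(6,150,120),(18,255,255),5)
E
```

```text
time_s: 20.1
position: [0.5308, 0.2288, 0.1972]
tool_rot: [2.032, -2.392, -0.0]
contact_force: [0.8, 1.1, -0.5]
gripper_width: 0.0435
grasp_force: 0.0
time_s: 21.1
position: [0.4321, 0.1704, 0.2381]
tool_rot: [-0.014, 3.14, 0.002]
contact_force: [0.9, -0.7, -0.1]
gripper_width: 0.0438
grasp_force: 0.0
time_s: 21.6
position: [0.4314, -0.0224, 0.2384]
tool_rot: [-0.019, 3.139, 0.001]
contact_force: [0.9, -0.2, -0.3]
gripper_width: 0.0438
grasp_force: 0.0
top px [256. 226.] xy mm [508. 238.] size [49. 23.] long axis deg 90
top px [262. 200.] xy mm [585. 223.] size [47. 27.] long axis deg 90
top px [135. 187.] xy mm [626. 592.] size [232. 151.] long axis deg 88
top px [424. 248.] xy mm [ 441. -247.] size [ 9. 37.] long axis deg 152
```

View pics/t3.png

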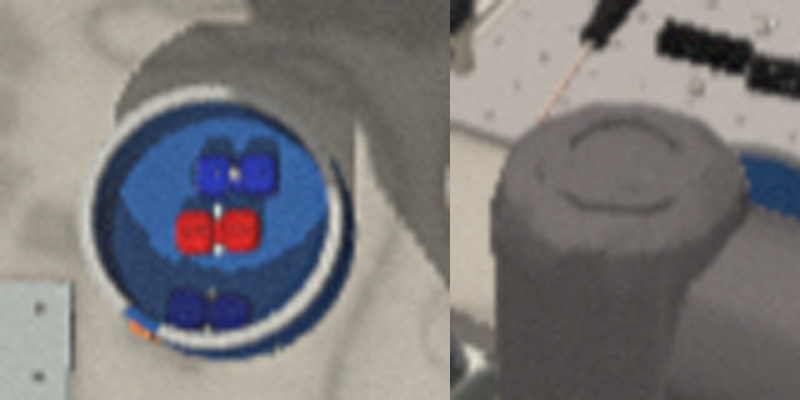

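All three knobs are on the drum floor (blue crop (237,175), red (218,230), blue (208,307)), and the notch is at crop (141,321) = px (243,229). Next I'll check how much room there is in front of the idle arm for carrying the lid.

```bash
python3 - <<'E'
from h import *
n=onz("top",243.2,229.2,.095);print("notch",n,np.degrees(np.arctan2(n[1]-.2294,n[0]-.553)),np.hypot(n[1]-.2294,n[0]-.553))
for nm in("top","side"):
    D=np.load(nm+"0.npz");P=cloud(nm,D["d"])[D["d"]>0]
    for z in np.arange(.04,.7,.05):
        q=P[(P[:,2]>z)&(P[:,2]<z+.05)&(P[:,0]>.44)&(P[:,0]<.8)&(abs(P[:,1]-.02)<.16)]
        if len(q): print(nm,round(z,2),len(q),np.percentile(q,1,axis=0).round(3),np.percentile(q,99,axis=0).round(3))
print(np.round(onz("top",256,226,.045),3))
E
python3 -m creep '[{"translation":[-0.02,0,0],"turn":0,"claw":0},{"translation":[-0.02,0,0],"turn":0,"claw":0},{"translation":[-0.01,0,0],"turn":0,"claw":0},{"translation":[-0.01,0,0],"turn":0,"claw":0},{"translation":[0,0,0],"turn":0,"claw":0}]'
```

```text
notch [0.49365575 0.26579669 0.095     ] 148.47860592237728 0.06961651614581388
top 0.04 538 [ 0.442 -0.061  0.041] [0.607 0.174 0.084]
top 0.09 245 [ 0.468 -0.039  0.093] [0.6   0.179 0.136]
top 0.14 55 [ 0.516 -0.052  0.141] [0.786 0.085 0.189]
top 0.19 373 [ 0.517 -0.05   0.192] [0.788 0.085 0.24 ]
top 0.24 2952 [ 0.52  -0.046  0.241] [0.788 0.081 0.29 ]
top 0.29 2025 [ 0.532 -0.036  0.29 ] [0.789 0.076 0.337]
top 0.34 363 [ 0.753 -0.024  0.341] [0.796 0.077 0.389]
top 0.39 156 [0.754 0.007 0.391] [0.799 0.077 0.437]
top 0.44 7 [0.776 0.063 0.442] [0.781 0.067 0.453]
top 0.69 11 [0.788 0.065 0.693] [0.799 0.072 0.708]
side 0.04 1014 [ 0.44  -0.061  0.04 ] [0.649 0.082 0.089]
side 0.09 625 [ 0.52  -0.053  0.09 ] [0.792 0.024 0.139]
side 0.14 772 [ 0.535 -0.057  0.14 ] [ 0.799 -0.001  0.19 ]
side 0.19 1400 [ 0.538 -0.057  0.191] [ 0.798 -0.024  0.24 ]
side 0.24 2676 [ 0.532 -0.053  0.241] [0.796 0.05  0.29 ]
side 0.29 1399 [ 0.529 -0.049  0.29 ] [0.798 0.063 0.338]
side 0.34 318 [ 0.754 -0.047  0.34 ] [ 0.799 -0.005  0.39 ]
side 0.39 343 [ 0.755 -0.046  0.39 ] [ 0.8   -0.005  0.44 ]
side 0.44 378 [ 0.755 -0.045  0.441] [ 0.8   -0.003  0.49 ]
side 0.49 426 [ 0.756 -0.045  0.491] [ 0.8   -0.004  0.539]
side 0.54 463 [ 0.758 -0.042  0.54 ] [ 0.8   -0.004  0.589]
side 0.59 525 [ 0.759 -0.041  0.59 ] [ 0.8   -0.004  0.639]
side 0.64 574 [ 0.76  -0.04   0.641] [ 0.8   -0.001  0.689]
side 0.69 371 [ 0.761 -0.041  0.69 ] [ 0.8   -0.004  0.724]
[0.506 0.237 0.045]
time_s: 22.2
position: [0.3711, -0.0203, 0.2377]
tool_rot: [-0.021, 3.14, 0.001]
contact_force: [0.6, 1.0, -0.9]
gripper_width: 0.0437
grasp_force: 0.0
```

```bash
python3 -m creep '[{"translation":[0.002,-0.021,0],"turn":-4,"claw":0.2},{"translation":[0.002,-0.021,0],"turn":-4,"claw":0.2},{"translation":[0.002,-0.025,0],"turn":-4,"claw":0.2},{"translation":[0.002,-0.025,0],"turn":-4,"claw":0.2},{"translation":[0.002,-0.025,0],"turn":-4,"claw":0.2},{"translation":[0.002,-0.025,0],"turn":-4,"claw":0.2},{"translation":[0.002,-0.025,-0.02],"turn":-4,"claw":0.2},{"translation":[0.002,-0.024,-0.04],"turn":-4,"claw":0.2},{"translation":[0,0,-0.03],"turn":0,"claw":0.2},{"translation":[0,0,0],"turn":0,"claw":0.2}]'
python3 - <<'E'
from h import *
p,d=read_camera("side");s=cv2.resize(p[200:330,160:320],None,fx=4,fy=4,interpolation=cv2.INTER_CUBIC);cv2.imwrite("pics/s4.png",s[:,:,::-1])
st=status.read_state();print(st["position"],st["joint_positions"].round(2))
E
```

```text
time_s: 23.2
position: [0.3855, -0.2119, 0.1435]
tool_rot: [-0.848, -3.017, 0.002]
contact_force: [-0.4, 0.2, -0.4]
gripper_width: 0.0522
grasp_force: 0.0
[ 0.38692013 -0.21187229  0.14587937] [-0.05  0.08 -0.63  0.   -0.87 -2.07]
```

View pics/s4.png

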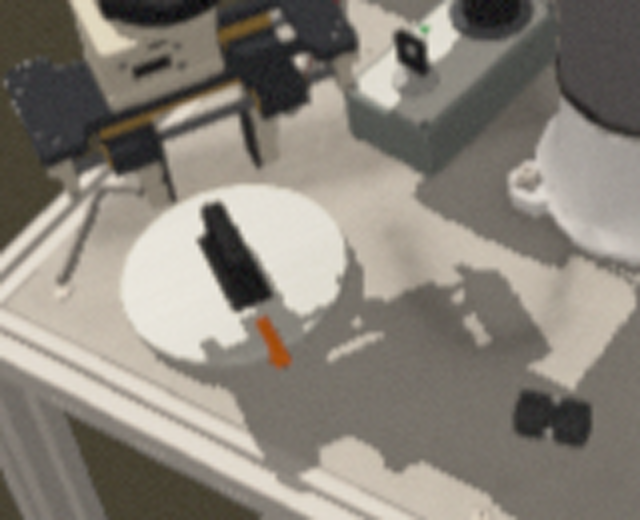

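Fingers straddle the handle, aligned with the bar. Descending and gripping.

```bash
python3 -m creep '[{"translation":[0,0,-0.03],"turn":0,"claw":0.2},{"translation":[0,0,-0.03],"turn":0,"claw":0.2},{"translation":[0,0,-0.02],"turn":0,"claw":0.2},{"translation":[0,0,-0.013],"turn":0,"claw":0.2},{"translation":[0,0,0],"turn":0,"claw":0.2},{"translation":[0,0,0],"turn":0,"claw":-1},{"translation":[0,0,0],"turn":0,"claw":-1},{"translation":[0,0,0],"turn":0,"claw":-1},{"translation":[0,0,0],"turn":0,"claw":-1},{"translation":[0,0,0],"turn":0,"claw":-1}]' 40; python3 -m creep '[{"translation":[0,0,0],"turn":0,"claw":-1},{"translation":[0,0,0.02],"turn":0,"claw":-1},{"translation":[0,0,0.04],"turn":0,"claw":-1},{"translation":[0,0,0.04],"turn":0,"claw":-1},{"translation":[0,0,0.04],"turn":0,"claw":-1},{"translation":[0,0,0.04],"turn":0,"claw":-1},{"translation":[0,0,0.03],"turn":0,"claw":-1},{"translation":[0,0,0],"turn":0,"claw":-1}]'
```

```text
time_s: 24.25
position: [0.3878, -0.2117, 0.0545]
tool_rot: [0.847, 3.025, 0.0]
contact_force: [-2.2, -1.5, 1.4]
gripper_width: 0.0184
grasp_force: 1.1
time_s: 25.05
position: [0.3893, -0.2121, 0.2681]
tool_rot: [0.845, 3.018, 0.001]
contact_force: [-0.0, 1.2, -2.8]
gripper_width: 0.0159
grasp_force: 40.0
```

```bash
python3 -m creep '[{"translation":[0.001,0.04,0],"turn":0,"claw":-1},{"translation":[0.001,0.04,0],"turn":0,"claw":-1},{"translation":[0.001,0.04,0],"turn":0,"claw":-1},{"translation":[0.001,0.04,0],"turn":0,"claw":-1},{"translation":[0.001,0.04,0],"turn":0,"claw":-1},{"translation":[0.001,0.04,0],"turn":0,"claw":-1},{"translation":[0.001,0.04,0],"turn":0,"claw":-1},{"translation":[0.001,0.04,0],"turn":0,"claw":-1},{"translation":[0.001,0.04,0],"turn":0,"claw":-1},{"translation":[0.001,0.04,0],"turn":0,"claw":-1}]';python3 -m creep '[{"translation":[0,0.02,0],"turn":8.24,"claw":-1},{"translation":[0,0.02,0],"turn":8.24,"claw":-1},{"translation":[0,0,0],"turn":8.24,"claw":-1},{"translation":[0,0,0],"turn":8.24,"claw":-1},{"translation":[0,0,0],"turn":8.24,"claw":-1},{"translation":[0,0,0],"turn":8.24,"claw":-1},{"translation":[0,0,0],"turn":8.24,"claw":-1},{"translation":[0.02,0,0],"turn":8.24,"claw":-1},{"translation":[0.02,0,0],"turn":8.24,"claw":-1},{"translation":[0.02,0,0],"turn":8.24,"claw":-1}]';python3 -m creep '[{"translation":[0.02,0,0],"turn":8.24,"claw":-1},{"translation":[0.02,0,0],"turn":8.24,"claw":-1},{"translation":[0.02,0,0],"turn":8.24,"claw":-1},{"translation":[0.02,0,0],"turn":8.24,"claw":-1},{"translation":[0.015,0,0],"turn":8.24,"claw":-1},{"translation":[0,0,0],"turn":8.24,"claw":-1},{"translation":[0,0,0],"turn":8.24,"claw":-1},{"translation":[0,0,0],"turn":0,"claw":-1},{"translation":[0,0,0],"turn":0,"claw":-1}]'
python3 - <<'E'
from h import *
from scipy.spatial.transform import Rotation as Ro
st=status.read_state();y=Ro.from_rotvec(st["tool_rot"]).as_matrix()[:,1];print(st["position"].round(4),np.degrees(np.arctan2(y[1],y[0])),st["joint_positions"].round(2))
E
```

```text
time_s: 26.05
position: [0.3966, 0.1896, 0.2628]
tool_rot: [-0.847, -3.024, 0.002]
contact_force: [1.3, -0.5, -2.0]
gripper_width: 0.0159
grasp_force: 40.0
time_s: 27.05
position: [0.4576, 0.228, 0.2626]
tool_rot: [1.363, -2.828, 0.0]
contact_force: [0.4, -0.3, -2.1]
gripper_width: 0.0156
grasp_force: 40.0
time_s: 27.95
position: [0.5521, 0.2281, 0.2628]
tool_rot: [2.549, -1.834, -0.001]
contact_force: [0.1, -0.2, -2.7]
gripper_width: 0.0159
grasp_force: 40.0
[0.5521 0.2281 0.2628] -161.4713034796889 [ 0.72  0.23 -0.15 -0.   -1.2  -0.39]
```

```bash
python3 - <<'E'
from h import *
p,d=read_camera("top");P=cloud("top",d);st=status.read_state();T=st["position"];print(T)
m=(abs(P[...,2]-.232)<.008)&(np.hypot(P[...,0]-T[0],P[...,1]-T[1])<.09)&(p.min(-1)>120)
k=m.astype(np.uint8);Q=P[m][:,:2]
h=cv2.convexHull((Q*1e4).astype(np.float32))[:,0]/1e4
r=np.hypot(*(h-T[:2]).T);print(m.sum(),P[m][:,2].mean())
A=np.c_[2*h,np.ones(len(h))]
from scipy.optimize import least_squares
f=least_squares(lambda c:np.hypot(h[:,0]-c[0],h[:,1]-c[1])-c[2],[*T[:2],.075],loss="soft_l1",f_scale=.001);print("lid",f.x,np.abs(f.fun).max())
f=least_squares(lambda c:np.hypot(h[:,0]-c[0],h[:,1]-c[1])-.0745,T[:2],loss="soft_l1",f_scale=.001);print("lid",f.x)
print(np.degrees(np.arctan2(h[:,1]-T[1],h[:,0]-T[0])).round())
hs=cv2.cvtColor(p,cv2.COLOR_RGB2HSV);o=cv2.inRange(hs,(3,110,90),(22,255,255));v,u=np.nonzero(o)
q=np.array([onz("top",a,b,.232) for a,b in zip(u,v)]);q=q[np.hypot(*(q[:,:2]-T[:2]).T)<.12]
if len(q):c=q.mean(0);print("pointer",c,np.degrees(np.arctan2(c[1]-T[1],c[0]-T[0])),np.hypot(c[1]-T[1],c[0]-T[0]))
cv2.imwrite("pics/t5.png",cv2.resize(p[130:270,190:330],None,fx=4,fy=4)[:,:,::-1])
# drum again from the empty-hand picture, outer/inner edge ring
D=np.load("t3.npz");P=cloud("top",D["d"]);m=(abs(P[...,2]-.1)<.006)&(np.hypot(P[...,0]-.553,P[...,1]-.229)<.09);Q=P[m][:,:2]
f=least_squares(lambda c:np.hypot(Q[:,0]-c[0],Q[:,1]-c[1])-.0685,[.553,.229],loss="soft_l1",f_scale=.002);print("drum",f.x)
E
```

```text
[0.55220997 0.22822647 0.26318645]
931 0.23010376952022105
lid [0.55383621 0.22408911 0.07393158] 0.0013699864424956132
lid [0.55388176 0.2245118 ]
[ -10.  103.  115.  124.  147.  156.  158. -132. -129. -124. -109. -102.
  -85.  -83.  -74.  -68.  -64.  -60.  -54.  -48.  -38.  -34.  -26.  -18.
  -12.]
pointer [0.52839209 0.28931039 0.232     ] 111.30183338579295 0.06556322599994693
drum [0.55303381 0.22934917]
```

View pics/t5.png

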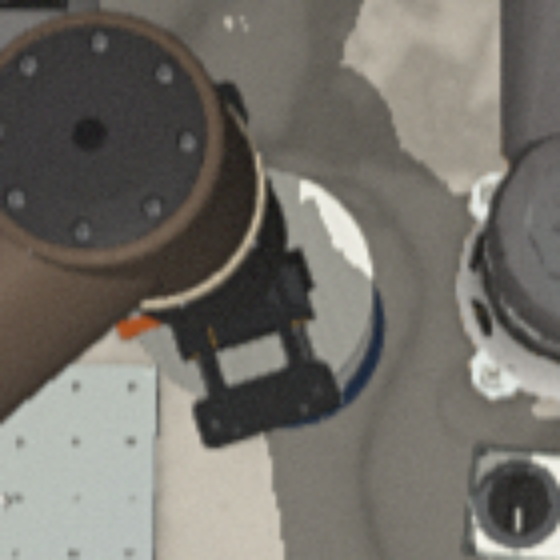

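The lid is in hand with its pointer at ~(137,325) in the crop (heading ≈110°), and its centre is ~3 mm behind the TCP. Shifting +4 mm in y and lowering.

```bash
python3 -m creep '[{"translation":[0,0.004,-0.03],"turn":0,"claw":-1},{"translation":[0,0,-0.03],"turn":0,"claw":-1},{"translation":[0,0,-0.03],"turn":0,"claw":-1},{"translation":[0,0,-0.01],"turn":0,"claw":-1},{"translation":[0,0,-0.004],"turn":0,"claw":-1},{"translation":[0,0,0],"turn":0,"claw":-1}]';python3 -m creep '[{"translation":[0,0,-0.003],"turn":0,"claw":-1},{"translation":[0,0,-0.003],"turn":0,"claw":-1},{"translation":[0,0,-0.002],"turn":0,"claw":-1},{"translation":[0,0,-0.002],"turn":0,"claw":-1},{"translation":[0,0,0],"turn":0,"claw":-1},{"translation":[0,0,0],"turn":0,"claw":-1}]'
```

```text
time_s: 28.6
position: [0.553, 0.2326, 0.1606]
tool_rot: [-2.553, 1.83, -0.001]
contact_force: [0.4, 0.1, -2.0]
gripper_width: 0.0158
grasp_force: 40.0
time_s: 29.2
position: [0.5526, 0.2324, 0.1501]
tool_rot: [-2.554, 1.829, -0.0]
contact_force: [-0.7, -0.4, -2.0]
gripper_width: 0.0158
grasp_force: 40.0
```

```bash
python3 -m creep '[{"translation":[0,0,-0.002],"turn":0,"claw":-1},{"translation":[0,0,-0.002],"turn":0,"claw":-1},{"translation":[0,0,0],"turn":0,"claw":-1},{"translation":[0,0,0],"turn":0,"claw":-1}]';python3 -m creep '[{"translation":[0,0,-0.002],"turn":0,"claw":-1},{"translation":[0,0,0],"turn":0,"claw":-1},{"translation":[0,0,0],"turn":0,"claw":-1},{"translation":[0,0,0],"turn":0,"claw":-1}]'
```

```text
time_s: 29.6
position: [0.5531, 0.2321, 0.147]
tool_rot: [-2.554, 1.828, -0.002]
contact_force: [0.7, -2.7, 5.0]
gripper_width: 0.0158
grasp_force: 40.0
time_s: 30.0
position: [0.5534, 0.2317, 0.1453]
tool_rot: [-2.554, 1.828, -0.003]
contact_force: [0.8, -6.3, 7.1]
gripper_width: 0.0159
grasp_force: 40.0
```

```bash
python3 -m creep '[{"translation":[0,-0.001,0],"turn":0,"claw":-1},{"translation":[0,0,0],"turn":3,"claw":-1},{"translation":[0,0,0],"turn":3,"claw":-1},{"translation":[-0.001,0,0],"turn":3,"claw":-1},{"translation":[0,0,0],"turn":3,"claw":-1},{"translation":[0,0,0],"turn":3,"claw":-1},{"translation":[0,-0.001,0],"turn":3,"claw":-1},{"translation":[0,0,0],"turn":3,"claw":-1},{"translation":[0,0,0],"turn":3,"claw":-1},{"translation":[0,0,0],"turn":0,"claw":-1}]'
```

```text
time_s: 31.0
position: [0.5531, 0.2317, 0.1453]
tool_rot: [-2.876, 1.255, -0.003]
contact_force: [2.3, 0.9, 5.1]
gripper_width: 0.0157
grasp_force: 40.0
```

```bash
python3 -m creep '[{"translation":[0,0,-0.001],"turn":1.5,"claw":-1},{"translation":[0,0,0],"turn":1.5,"claw":-1},{"translation":[-0.001,0,0],"turn":1.5,"claw":-1},{"translation":[0,0,0],"turn":1.5,"claw":-1},{"translation":[0,0,0],"turn":1,"claw":-1},{"translation":[0,0,0],"turn":1,"claw":-1},{"translation":[0,0,0],"turn":1,"claw":-1},{"translation":[0,0,0],"turn":1,"claw":-1},{"translation":[0,0,0],"turn":0,"claw":-1}]';python3 -m creep '[{"translation":[0,0,-0.001],"turn":1,"claw":-1},{"translation":[0,0,0],"turn":1,"claw":-1},{"translation":[0,0,0],"turn":0,"claw":-1}]'
```

```text
time_s: 31.9
position: [0.5522, 0.2317, 0.1445]
tool_rot: [-2.973, 1.002, -0.004]
contact_force: [2.4, 2.9, 7.1]
gripper_width: 0.0154
grasp_force: 40.0
time_s: 32.2
position: [0.5521, 0.2314, 0.1439]
tool_rot: [-2.991, 0.95, -0.004]
contact_force: [0.9, 1.5, 10.6]
gripper_width: 0.0157
grasp_force: 40.0
```

```bash
python3 -m creep '[{"translation":[0,0,0],"turn":1,"claw":-1},{"translation":[0,0,0],"turn":1,"claw":-1},{"translation":[0,0,0],"turn":0,"claw":-1}]';python3 -m creep '[{"translation":[0,0,0],"turn":1,"claw":-1},{"translation":[0,0,0],"turn":1,"claw":-1},{"translation":[0,0,0],"turn":0,"claw":-1}]';python3 -m creep '[{"translation":[0,0,0],"turn":1,"claw":-1},{"translation":[0,0,0],"turn":1,"claw":-1},{"translation":[0,0,0],"turn":0,"claw":-1}]'
```

```text
time_s: 32.5
position: [0.5512, 0.2308, 0.143]
tool_rot: [-3.01, 0.897, -0.002]
contact_force: [0.6, 2.3, 6.0]
gripper_width: 0.0158
grasp_force: 40.0
time_s: 32.8
position: [0.5502, 0.2297, 0.1423]
tool_rot: [3.024, -0.846, -0.0]
contact_force: [-2.2, -1.2, 5.8]
gripper_width: 0.0158
grasp_force: 40.0
time_s: 33.1
position: [0.5508, 0.2307, 0.1423]
tool_rot: [-3.039, 0.793, -0.001]
contact_force: [-1.0, 1.3, 4.4]
gripper_width: 0.0158
grasp_force: 40.1
```

```bash
python3 -m creep '[{"translation":[0,0,-0.002],"turn":0,"claw":-1},{"translation":[0,0,0],"turn":0,"claw":-1},{"translation":[0,0,0],"turn":0,"claw":-1}]';python3 -m creep '[{"translation":[0,0,-0.002],"turn":0,"claw":-1},{"translation":[0,0,0],"turn":0,"claw":-1},{"translation":[0,0,0],"turn":0,"claw":-1}]'
```

```text
time_s: 33.4
position: [0.5506, 0.231, 0.1406]
tool_rot: [-3.039, 0.793, -0.0]
contact_force: [-3.3, 3.6, 8.6]
gripper_width: 0.0156
grasp_force: 40.0
time_s: 33.7
position: [0.5506, 0.2311, 0.1401]
tool_rot: [-3.039, 0.792, -0.002]
contact_force: [-7.8, 2.7, 18.3]
gripper_width: 0.016
grasp_force: 40.0
```

```bash
python3 -m creep '[{"translation":[0,0,0.002],"turn":0,"claw":-1},{"translation":[0,0,0],"turn":0,"claw":-0.2},{"translation":[0,0,0],"turn":0,"claw":-0.2},{"translation":[0,0,0],"turn":0,"claw":-0.2},{"translation":[0,0,0],"turn":0,"claw":-0.2},{"translation":[0,0,0.02],"turn":0,"claw":-0.2},{"translation":[0,0,0.04],"turn":0,"claw":-0.2},{"translation":[0,0,0.04],"turn":0,"claw":-0.2},{"translation":[-0.04,0.02,0.02],"turn":0,"claw":-0.2},{"translation":[-0.04,0.04,0],"turn":0,"claw":-0.2}]';python3 -m creep '[{"translation":[-0.04,0.05,0],"turn":0,"claw":-0.2},{"translation":[-0.02,0.05,0],"turn":0,"claw":-0.2},{"translation":[0,0.05,0],"turn":0,"claw":-0.2},{"translation":[0,0.02,0],"turn":0,"claw":-0.2}]'
cat > lid.py <<'E'
from h import *
from scipy.optimize import least_squares
import sys
p,d=read_camera("top");P=cloud("top",d)
m=(abs(P[...,2]-.108)<.012)&(np.hypot(P[...,0]-.553,P[...,1]-.229)<.085)&(p.min(-1)>100)
Q=P[m];A=np.c_[Q[:,:2]-[.553,.2294],np.ones(len(Q))];a=np.linalg.lstsq(A,Q[:,2],rcond=None)[0]
print(len(Q),"plate top z",a[2],"slope",a[:2],"downhill deg",np.degrees(np.arctan2(-a[1],-a[0])))
h=cv2.convexHull((Q[:,:2]*1e4).astype(np.float32))[:,0]/1e4
f=least_squares(lambda c:np.hypot(h[:,0]-c[0],h[:,1]-c[1])-.0745,[.553,.229],loss="soft_l1",f_scale=.001);c=f.x;print("lid",c)
hs=cv2.cvtColor(p,cv2.COLOR_RGB2HSV);o=cv2.inRange(hs,(3,110,90),(22,255,255));v,u=np.nonzero(o)
q=np.array([onz("top",i,j,.108)[:2] for i,j in zip(u,v)]);q=q[np.hypot(*(q-c).T)<.12];w=q.mean(0)-c
print("pointer",len(q),np.degrees(np.arctan2(w[1],w[0])),np.hypot(*w))
cv2.imwrite("pics/"+sys.argv[1],cv2.resize(p[150:260,200:320],None,fx=5,fy=5)[:,:,::-1])
E
python3 lid.py t6.png
```

```text
time_s: 34.7
position: [0.4759, 0.2855, 0.2635]
tool_rot: [-3.035, 0.796, -0.005]
contact_force: [0.9, 1.5, 0.6]
gripper_width: 0.0352
grasp_force: 0.0
time_s: 35.1
position: [0.4244, 0.4448, 0.2598]
tool_rot: [-3.041, 0.788, -0.0]
contact_force: [0.4, -0.9, -0.5]
gripper_width: 0.0349
grasp_force: 0.0
2028 plate top z 0.1078526489980079 slope [ 0.00024354 -0.00301843] downhill deg 94.61282956496629
lid [0.55482723 0.22928945]
pointer 49 150.80540840954106 0.06725948365095258
```

View pics/t6.png

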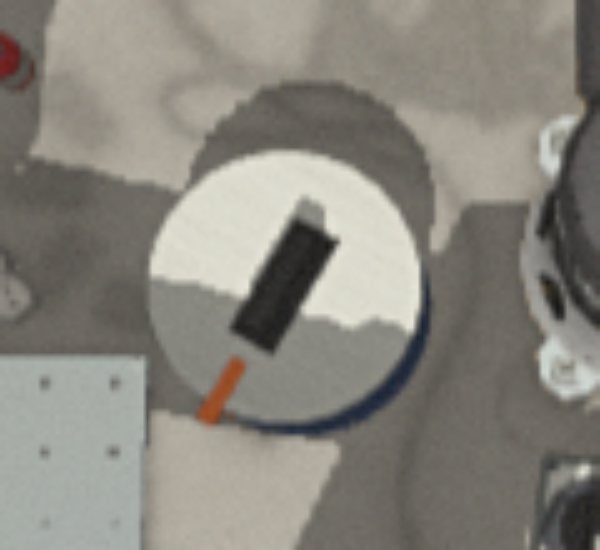

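The lid is home: plate top at 107.9 mm (seated = 108), tilt 0.003 rad, and the pointer at crop (222,392) sits over the stripe. Next is the selector, which I'll push by its near bar end with closed fingers.

```bash
python3 -m creep '[{"translation":[-0.0025,-0.0425,0],"turn":2.9,"claw":-1},{"translation":[-0.0025,-0.0425,0],"turn":2.9,"claw":-1},{"translation":[-0.0025,-0.0425,0],"turn":2.9,"claw":-1},{"translation":[-0.0025,-0.0425,0],"turn":2.9,"claw":-1},{"translation":[-0.0025,-0.0425,0],"turn":2.9,"claw":-1},{"translation":[-0.0025,-0.0425,0],"turn":2.9,"claw":-1},{"translation":[-0.0025,-0.0425,0],"turn":2.9,"claw":-1},{"translation":[-0.0025,-0.0425,0],"turn":2.9,"claw":-1},{"translation":[-0.0025,-0.0425,0],"turn":2.9,"claw":-1},{"translation":[-0.0025,-0.0385,0],"turn":2.9,"claw":-1}]' 10;python3 -m creep '[{"translation":[0,0,0],"turn":0,"claw":-1},{"translation":[0,0,0],"turn":0,"claw":-1}]'
```

```text
time_s: 36.15
position: [0.3996, 0.0181, 0.2601]
tool_rot: [-3.141, 0.003, -0.0]
contact_force: [0.9, 0.6, -0.3]
gripper_width: 0.0004
grasp_force: 0.0
time_s: 36.35
position: [0.4002, 0.0192, 0.2601]
tool_rot: [-3.141, 0.011, -0.001]
contact_force: [-0.2, 0.6, 0.4]
gripper_width: 0.0005
grasp_force: 0.0
```

```bash
python3 -m creep '[{"translation":[-0.001,0,-0.04],"turn":0,"claw":-1},{"translation":[0,0,-0.04],"turn":0,"claw":-1},{"translation":[0,0,-0.04],"turn":0,"claw":-1},{"translation":[0,0,-0.03],"turn":0,"claw":-1},{"translation":[0,0,-0.012],"turn":0,"claw":-1},{"translation":[0,0,0],"turn":0,"claw":-1},{"translation":[0,0,0],"turn":0,"claw":-1}]';python3 -m creep '[{"translation":[0,0.003,0],"turn":0,"claw":-1},{"translation":[0,0.003,0],"turn":0,"claw":-1},{"translation":[0,0.003,0],"turn":0,"claw":-1},{"translation":[0,0,0],"turn":0,"claw":-1}]';python3 -m creep '[{"translation":[0,0.003,0],"turn":0,"claw":-1},{"translation":[0,0.003,0],"turn":0,"claw":-1},{"translation":[0,0,0],"turn":0,"claw":-1}]'
```

```text
time_s: 37.05
position: [0.3998, 0.0209, 0.0983]
tool_rot: [3.141, -0.004, -0.0]
contact_force: [-0.8, 0.3, -0.1]
gripper_width: 0.0004
grasp_force: 0.0
time_s: 37.45
position: [0.3998, 0.0298, 0.0986]
tool_rot: [-3.141, 0.005, -0.002]
contact_force: [-0.4, 0.4, -0.4]
gripper_width: 0.0005
grasp_force: 0.0
time_s: 37.75
position: [0.3995, 0.0355, 0.0981]
tool_rot: [-3.141, 0.006, -0.0]
contact_force: [0.5, -0.0, 1.9]
gripper_width: 0.0005
grasp_force: 0.0
```

```bash
python3 -m creep '[{"translation":[0,0.003,0],"turn":0,"claw":-1},{"translation":[0,0.003,0],"turn":0,"claw":-1},{"translation":[0,0,0],"turn":0,"claw":-1}]';python3 -m creep '[{"translation":[0,0.003,0],"turn":0,"claw":-1},{"translation":[0,0.003,0],"turn":0,"claw":-1},{"translation":[0,0,0],"turn":0,"claw":-1}]'
python3 - <<'E'
from h import *
p,d=read_camera("side");cv2.imwrite("pics/s7.png",cv2.resize(p[150:270,220:340],None,fx=5,fy=5,interpolation=cv2.INTER_CUBIC)[:,:,::-1])
E
```

```text
time_s: 38.05
position: [0.3983, 0.04, 0.0979]
tool_rot: [3.139, -0.006, -0.004]
contact_force: [-1.4, -8.2, 4.3]
gripper_width: 0.0008
grasp_force: 3.9
time_s: 38.35
position: [0.3996, 0.0475, 0.0981]
tool_rot: [-3.141, 0.006, -0.001]
contact_force: [0.2, -0.0, 0.4]
gripper_width: 0.0005
grasp_force: 0.0
```

View pics/s7.png

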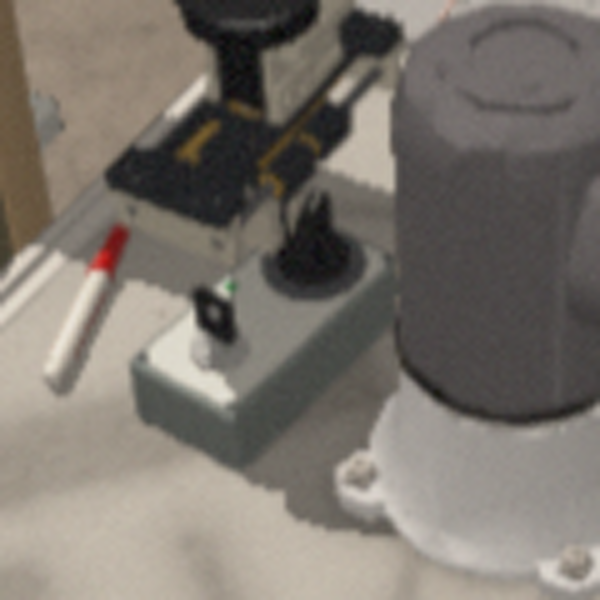

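The contact force rose to 8 N and then vanished, so the cam snapped over (crop: bar at (320,235) now appears turned). Backing off and verifying from above.

```bash
python3 -m creep '[{"translation":[-0.003,-0.006,0],"turn":0,"claw":-1},{"translation":[0,0,0.03],"turn":0,"claw":-1},{"translation":[0,0,0.05],"turn":0,"claw":-1},{"translation":[0,-0.05,0.03],"turn":0,"claw":-1},{"translation":[0,-0.05,0],"turn":0,"claw":-1},{"translation":[0,-0.05,0],"turn":0,"claw":-1},{"translation":[0,-0.05,0],"turn":0,"claw":-1},{"translation":[0,0,0],"turn":0,"claw":-1}]'
python3 - <<'E'
from h import *
p,d=read_camera("top");P=cloud("top",d)
k=((P[...,2]>.078)&(P[...,2]<.11)&(abs(P[...,0]-.418)<.04)&(abs(P[...,1]-.02)<.08)).astype(np.uint8);n,l,st,ce=cv2.connectedComponentsWithStats(k)
for i in range(1,n):
    if st[i,4]>3:q=P[l==i];print("ctl",ce[i],st[i,4],cv2.minAreaRect((q[:,:2]*1000).astype(np.float32)))
cv2.imwrite("pics/t8.png",cv2.resize(p[225:285,290:380],None,fx=6,fy=6,interpolation=cv2.INTER_CUBIC)[:,:,::-1])
E
```

```text
time_s: 39.2
position: [0.395, -0.1568, 0.2036]
tool_rot: [3.141, -0.018, -0.001]
contact_force: [-0.8, -0.2, -0.2]
gripper_width: 0.0006
grasp_force: 0.0
```

View pics/t8.png

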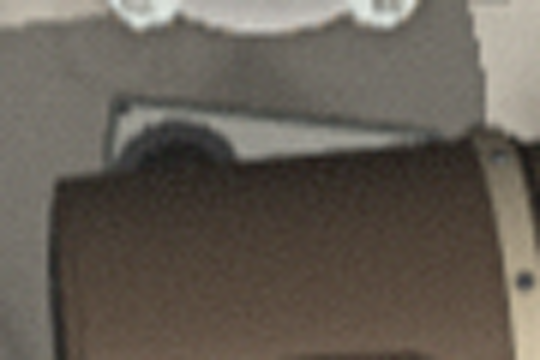

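The forearm covers the box, so I'm moving further aside and measuring again.

```bash
python3 -m creep '[{"translation":[0.02,-0.03,0],"turn":0,"claw":-1},{"translation":[0.02,-0.03,0],"turn":0,"claw":-1},{"translation":[0.02,-0.03,0],"turn":0,"claw":-1},{"translation":[0.02,-0.03,0],"turn":0,"claw":-1},{"translation":[0,0,0],"turn":0,"claw":-1}]'
python3 - <<'E'
from h import *
p,d=read_camera("top");P=cloud("top",d)
k=((P[...,2]>.074)&(P[...,2]<.11)&(abs(P[...,0]-.418)<.04)&(abs(P[...,1]-.02)<.08)).astype(np.uint8);n,l,st,ce=cv2.connectedComponentsWithStats(k)
for i in range(1,n):
    if st[i,4]>3:q=P[l==i];print("ctl",ce[i],st[i,4],cv2.minAreaRect((q[:,:2]*1000).astype(np.float32)))
cv2.imwrite("pics/t9.png",cv2.resize(p[225:285,290:380],None,fx=6,fy=6,interpolation=cv2.INTER_CUBIC)[:,:,::-1])
E
```

```text
time_s: 39.75
position: [0.4787, -0.2731, 0.2029]
tool_rot: [3.141, -0.006, -0.001]
contact_force: [-0.2, 0.8, -1.0]
gripper_width: 0.0006
grasp_force: 0.0
ctl [319.35897436 255.26923077] 78 ((421.9640197753906, 57.94883728027344), (13.585868835449219, 41.76066970825195), 14.792007446289062)
ctl [351.18421053 258.65789474] 38 ((412.4587707519531, -29.10081672668457), (9.612361907958984, 24.51221466064453), 88.02578735351562)
```

The selector bar now lies at 105°, turned −70° (1.2 rad), so it is set. On to the start key, using the same pushing method.

```bash
python3 -m creep '[{"translation":[-0.02,0.04,0],"turn":0,"claw":-1},{"translation":[-0.02,0.04,0],"turn":0,"claw":-1},{"translation":[-0.02,0.04,0],"turn":0,"claw":-1},{"translation":[-0.02,0.04,0],"turn":0,"claw":-1},{"translation":[-0.003,0.05,0],"turn":0,"claw":-1},{"translation":[0,0,0],"turn":0,"claw":-1},{"translation":[0,0,0],"turn":0,"claw":-1},{"translation":[0,0,0],"turn":0,"claw":-1}]'
```

```text
time_s: 40.6
position: [0.3931, -0.0615, 0.2038]
tool_rot: [-3.141, 0.004, -0.0]
contact_force: [0.1, 0.5, -0.3]
gripper_width: 0.0004
grasp_force: 0.0
```

```bash
python3 -m creep '[{"translation":[0,-0.006,-0.04],"turn":0,"claw":-1},{"translation":[0,0,-0.04],"turn":0,"claw":-1},{"translation":[0,0,-0.02],"turn":0,"claw":-1},{"translation":[0,0,-0.007],"turn":0,"claw":-1},{"translation":[0,0.006,0],"turn":0,"claw":-1},{"translation":[0,0.006,0],"turn":0,"claw":-1},{"translation":[0,0.006,0],"turn":0,"claw":-1},{"translation":[0,0.004,0],"turn":0,"claw":-1},{"translation":[0,0,0],"turn":0,"claw":-1}]';python3 -m creep '[{"translation":[0,0.003,0],"turn":0,"claw":-1},{"translation":[0,0.003,0],"turn":0,"claw":-1},{"translation":[0,0,0],"turn":0,"claw":-1},{"translation":[0,0,0],"turn":0,"claw":-1}]'
```

```text
time_s: 41.5
position: [0.3932, -0.0457, 0.0977]
tool_rot: [3.141, -0.004, 0.0]
contact_force: [-0.8, -7.0, 3.4]
gripper_width: 0.0001
grasp_force: 3.1
time_s: 41.9
position: [0.3917, -0.0405, 0.0971]
tool_rot: [3.14, -0.005, -0.004]
contact_force: [-3.2, -7.1, 2.5]
gripper_width: 0.0001
grasp_force: 3.6
```

```bash
python3 -m creep '[{"translation":[0.001,0.0015,0],"turn":0,"claw":-1},{"translation":[0.001,0.0015,0],"turn":0,"claw":-1},{"translation":[0,0,0],"turn":0,"claw":-1}]';python3 -m creep '[{"translation":[0.001,0.0015,0],"turn":0,"claw":-1},{"translation":[0.001,0.0015,0],"turn":0,"claw":-1},{"translation":[0,0,0],"turn":0,"claw":-1},{"translation":[0,0,0],"turn":0,"claw":-1}]'
python3 - <<'E'
from h import *
p,d=read_camera("side");cv2.imwrite("pics/s10.png",cv2.resize(p[190:260,230:300],None,fx=8,fy=8,interpolation=cv2.INTER_CUBIC)[:,:,::-1])
E
```

```text
time_s: 42.2
position: [0.3928, -0.0379, 0.0968]
tool_rot: [3.139, -0.006, -0.007]
contact_force: [-4.9, -7.6, 2.5]
gripper_width: 0.0003
grasp_force: 4.1
time_s: 42.6
position: [0.3931, -0.0357, 0.0963]
tool_rot: [3.138, -0.007, -0.012]
contact_force: [-9.2, -9.9, 3.7]
gripper_width: 0.0008
grasp_force: 5.6
```

View pics/s10.png

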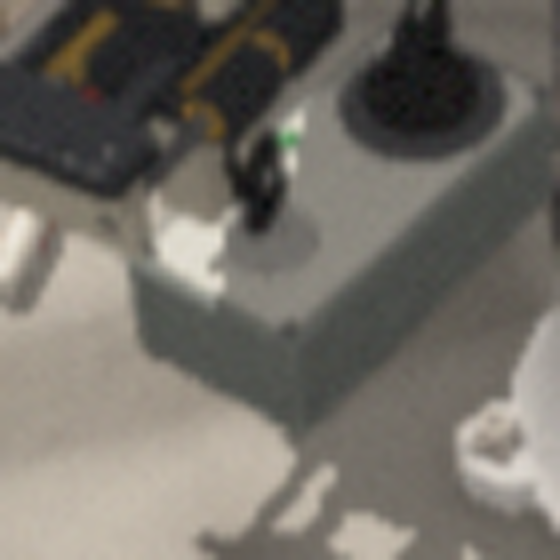

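```bash
python3 -m creep '[{"translation":[0.0015,0.0005,0],"turn":0,"claw":-1},{"translation":[0.0015,0.0005,0],"turn":0,"claw":-1},{"translation":[0,0,0],"turn":0,"claw":-1}]';python3 -m creep '[{"translation":[0.0015,0.0005,0],"turn":0,"claw":-1},{"translation":[0.0015,0.0005,0],"turn":0,"claw":-1},{"translation":[0,0,0],"turn":0,"claw":-1},{"translation":[0,0,0],"turn":0,"claw":-1}]'
```

```text
time_s: 42.95
position: [0.3936, -0.0356, 0.096]
tool_rot: [3.137, -0.007, -0.02]
contact_force: [-18.8, -9.4, 15.2]
gripper_width: 0.0004
grasp_force: 10.6
time_s: 43.35
position: [0.3939, -0.0355, 0.0955]
tool_rot: [3.135, -0.008, -0.027]
contact_force: [-26.2, -8.8, 23.2]
gripper_width: 0.0007
grasp_force: 15.3
```

```bash
python3 - <<'E'
from h import *
p,d=read_camera("side");P=cloud("side",d)
m=(P[...,2]>.076)&(P[...,2]<.1)&(np.hypot(P[...,0]-.4125,P[...,1]+.029)<.02)&(p.max(-1)<90)
q=(P[m][:,:2]*1000).astype(np.float32);print(m.sum(),cv2.minAreaRect(q),cv2.fitLine(q,cv2.DIST_L2,0,.01,.01).ravel())
print(q[::3].round())
cv2.imwrite("pics/s11.png",cv2.resize(p[195:235,245:285],None,fx=14,fy=14,interpolation=cv2.INTER_CUBIC)[:,:,::-1])
E
```

```text
55 ((408.30206298828125, -31.488988876342773), (23.09292221069336, 16.23917579650879), 84.32833099365234) [ 2.8692687e-01 -9.5795250e-01  4.0956021e+02 -3.3388344e+01]
[[402. -19.]
 [405. -23.]
 [406. -29.]
 [411. -22.]
 [411. -28.]
 [401. -33.]
 [412. -33.]
 [402. -40.]
 [412. -39.]
 [414. -28.]
 [414. -42.]
 [410. -24.]
 [410. -38.]
 [415. -30.]
 [412. -40.]
 [413. -29.]
 [415. -41.]
 [414. -39.]
 [414. -40.]]
```

View pics/s11.png

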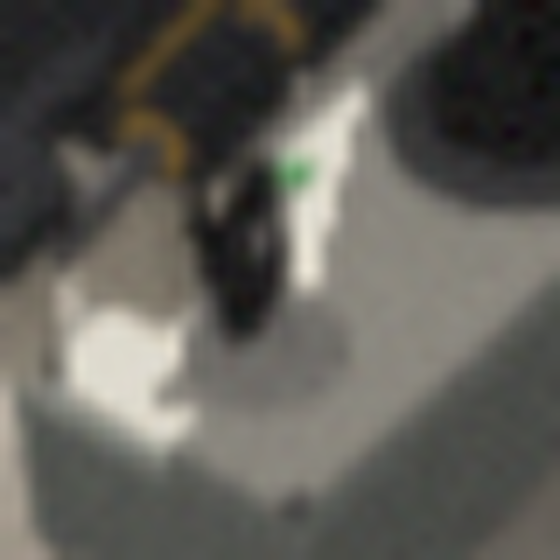

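The bow lies along ≈107° (turned ~67°, 1.17 rad) and the force rises without motion, so the key is at its stop. Backing off so it springs back.

```bash
python3 -m creep '[{"translation":[-0.006,-0.003,0],"turn":0,"claw":-1},{"translation":[-0.003,-0.005,0],"turn":0,"claw":-1},{"translation":[0,-0.008,0],"turn":0,"claw":-1},{"translation":[0,-0.01,0],"turn":0,"claw":-1},{"translation":[0,-0.006,0.03],"turn":0,"claw":-1},{"translation":[0,0,0.05],"turn":0,"claw":-1},{"translation":[0.01,-0.04,0.03],"turn":0,"claw":-1},{"translation":[0.02,-0.04,0],"turn":0,"claw":-1},{"translation":[0.02,-0.04,0],"turn":0,"claw":-1},{"translation":[0.02,-0.04,0],"turn":0,"claw":-1}]';python3 -m creep '[{"translation":[0.02,-0.04,0],"turn":0,"claw":-1},{"translation":[0,0,0],"turn":0,"claw":-1},{"translation":[0,0,0],"turn":0,"claw":-1}]'
python3 lid.py t12.png
python3 - <<'E'
from h import *
p,d=read_camera("top");P=cloud("top",d)
k=((P[...,2]>.074)&(P[...,2]<.11)&(abs(P[...,0]-.418)<.04)&(abs(P[...,1]-.02)<.08)).astype(np.uint8);n,l,st,ce=cv2.connectedComponentsWithStats(k)
for i in range(1,n):
    if st[i,4]>3:q=P[l==i];print("ctl",ce[i],st[i,4],cv2.minAreaRect((q[:,:2]*1000).astype(np.float32)))
for a,x,y in(("grey",.627,-.204),("white",.57,.403)):
    m=(P[...,2]>.012)&(P[...,2]<.04)&(np.hypot(P[...,0]-x,P[...,1]-y)<.04);print(a,P[m].mean(0))
E
```

```text
time_s: 44.4
position: [0.4659, -0.2249, 0.2077]
tool_rot: [3.141, -0.005, 0.006]
contact_force: [1.7, 0.9, 0.7]
gripper_width: 0.0003
grasp_force: 0.0
time_s: 44.7
position: [0.4845, -0.2641, 0.206]
tool_rot: [-3.142, 0.009, 0.0]
contact_force: [0.6, 0.4, 0.1]
gripper_width: 0.0004
grasp_force: 0.0
2067 plate top z 0.10768780761607197 slope [ 0.00202638 -0.00127945] downhill deg 147.73185132463553
lid [0.55459503 0.22982696]
pointer 52 151.105201027138 0.06769073015871939
ctl [319.35897436 255.26923077] 78 ((421.95501708984375, 57.9195556640625), (13.590600967407227, 41.7685546875), 14.768354415893555)
ctl [351.13513514 258.62162162] 37 ((412.3434143066406, -29.163238525390625), (9.015619277954102, 24.922462463378906), 82.15386199951172)
grey [nan nan nan]
white [0.56756696 0.40385082 0.0216371 ]<stdin>:7: RuntimeWarning: Mean of empty slice.
  ret = um.true_divide(
```

```bash
python3 -c "
from station import robot;print(robot.sign_off())"
```

```text
the job is handed in; nothing more can be done
None
```

The job is handed in; no verdict came back. One red and two blue knobs are in the drum, the lid is home in its notch, the selector is set at about 1.2 rad, and the start key was turned to its stop and sprang back; the white knob hasn't moved, and the grey one, hidden from the camera at the end, was never handled.

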